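# Invert a stain bottle, then hold it pressed on the touch mixer

## Robot

A 6-joint arm with a two-finger parallel gripper is mounted at the origin on a cart in front of the work surface, level with it; the furniture and walls round the work are solid. World frame = base frame: x ahead of the robot, y to its left, z up, the work surface at z = 0. Lengths are in mm, angles in degrees, forces in N, time in s.
With the tool pointing down it reaches from about 300 to 850 mm from the base axis. Payload 4.2 kg.
Tool frame: the origin (TCP) lies midway between the tips of the shut fingers; the grasp point (between the pads) lies 19 mm behind it (pinch_z is the distance from the TCP to the grasp point, in mm); z points along the fingers, y is the line along which they close (so a half turn about z gives the same grasp; the last joint's range is limited). The gripper opens to 91 mm and grips with 3 to 60 N. Pads are 32 mm wide; open, the fingers measure 118 mm over their backs; the gripper's body (76 mm by 178 mm) begins 60 mm behind the grasp point.
Start: joints at [-64.515, 18.312, 89.639, -0, 72.044, -1.146], TCP at [257.748, -514.017, 174.476] pointing down, gripper open.
Joint ranges: [-177.97, 177.97], [-48.28, 115.42], [12.27, 149.76], [-77.06, 257.06], [2.81, 150.46], [-146.56, 146.56]. Speed limits (degrees/s): [147.25, 147.25, 180, 180, 180, 180].

## Interface

Orientations are given as [roll, pitch, yaw] about the fixed x, y, z axes, in that order (R = Rz(yaw) Ry(pitch) Rx(roll)).
In Python, from workcell import * gives the robot as it stands.
- The arm moves only by the tool step_arm, never from a script. Its argument "steps" is a list of rows, each a list of 7 numbers: the turn, a rotation vector about the tool's x, y, z in degrees, then the shift along the tool's x, y, z in mm, then the opening, from 0 (shut) to 1 (fully open). In form: [[rx, ry, rz, x, y, z, hand], ...]. A call has exactly 8 rows; each row shifts and turns the commanded pose from where the row before left it, along the tool's axes as they then stand; what a row does not reach is not made up. A row lasts 1/8 s, in which the tool goes at most 62.5 mm and 10.7 degrees, less where a joint would pass 70% of its speed; a pose out of reach is approached as far as the arm can. A call is refused whole if a number of a shift passes 62.5 or a number of a turn 10.7, either way. A call with a gripper value outside its range is refused whole. The fingers move at their own pace and stop on an object; "force" is the grip in N (left out, the last holds). Time passes only in rows, so rows that do not move let the fingers close, or fill a call up. It gives the time, the measured TCP pose, the force, the opening and the grip force at its end, in the units of the state.
- state(): the state, without advancing time (a new reading comes with each control period).
- grab_frame(name): name is "side" or "top"; returns a dict with "image" (420x560x3 uint8, blue, green, red), "fovy" (degrees; the focal length in pixels is half the picture's height over the tangent of half this angle, whatever the lens; pixels are square), "cx", "cy" (the principal point, pixels), "dist" ([k1, k2, p1, p2, k3] as OpenCV has them; the pictures are not rectified), "origin" and "rotation" of the camera in the world. Camera axes: x right, y down, z forward; pixel columns grow to the right and rows downward; lengths in mm; the calibration is good to about 2 mm. A picture is of the moment at which its call begins. There is no depth.
- job_done(): hands the job in; it is judged then, once.
The state is a dict: "time_s": time; "qpos": joint angles; "qvel": joint speeds; "effort": joint torques, N m; "ee_pos": TCP position; "ee_rot": TCP orientation; "force": force on the tool from outside, world axes, zero at the start; "torque": the same for the moment, N m; "gripper_width": finger opening in mm; "gripper_force": force on a finger pad.
Only numpy, scipy, OpenCV 4.12 (cv2) and the standard library are available. Lean on these libraries where they do the work, as an engineer would, in place of code of your own. Each camera call takes 0.05 s, during which the arm holds its last target. There are 200 camera calls.

## Task

Mix the stain: pick up the larger of the two small capped dropper bottles near the front left of the desk (left of the mixer), turn it upside down in the air for a moment so that its cap points steeply down, and turn it upright again. Then stand it in the round rubber cup on top of the mixer and press the cup down with it about halfway, 6 mm of its 12 mm travel, without ever driving the cup onto its bottom stop. Finish like that: keep the bottle gripped and the cup held down halfway, do not let go, and leave the other things on the desk where they are.

Things in the scene. Friction and masses are not known exactly. Their poses are not given: they have to be found in the camera images.
- bottle: The bottle to mix, the larger of the two small bottles, loose on the desk left of the mixer. Round body 27 mm across, 52 mm high, then a narrower domed black cap 18 mm across, fixed on; 70 mm high in all, 35 to 70 g. Origin at the centre of its underside; z runs towards the cap (up at the start). Grip it round the body at a slant: that leaves the wrist room to turn it over.
- small_bottle: Bystander: a smaller closed dropper bottle, 22 mm across, 55 mm high with a pale cap, standing on the desk. Origin at the centre of its underside. The two bottles may have swapped places.
- mixer: The touch mixer, fixed on the desk: a grey housing 136 mm (its x) by 112 mm (its y) by 66 mm high, with a knob and a rocker switch on the front (-x) face that need no touching, and one black rubber cup on top. Origin at the centre of its underside on the desk, z up, +x away from the front.
- cup_floor (a point): Centre of the cup's inner floor, where the bottle's underside is to stand; z up. At rest 87 mm above the desk and 20 mm behind the housing's centre (mixer's +x); it goes down with the cup. The cup is a round bowl, 45 mm across outside at the rim, 14 mm deep inside, flaring from 32 mm inside at the floor to 37 mm at the rim, which is 101 mm above the desk at rest.
- cup (a joint): How far the cup is pressed down, in m: 0 at rest (up), 0.012 on its bottom stop. It slides straight down against a spring: about 3 N to start, 6 N at the half-way 0.006, 9 N at the stop; it springs back up when let go. The bottle's own weight does not move it.
- dish: Bystander: a clear covered dish, 58 mm across and 16 mm high, lying loose behind the mixer. Origin at the centre of its underside.
- objective: Bystander: a loose white microscope objective, 35 mm across and 50 mm high, standing at the back. Origin at the centre of its underside.
Things that resemble listed ones, but are neither listed nor needed, are in the scene too. Leave any blue look-alike of the bottle alone.

How it is judged (in metres and radians):
On the way:
1. the bottle is held in the fingers, lifted clear and turned upside down (its cap axis more than 2.0 rad, 115 degrees, from upright) (angle between bottle's own z axis and vertical above 2 rad and height (world z) of bottle above 0.1 m and contact force between the fingers and bottle above 0.5 N), for 0.3 s.
At the end, for the whole second after the job is handed in: the bottle, still gripped by the fingers, stands upright (within 0.25 rad) on the floor of the mixer's cup, centred within 7 mm, and presses the cup down steadily by 3.5 to 8.5 mm with more than 3 N; nothing of the robot touches the mixer itself (value of joint cup between 0.0035 and 0.0085 m and angle between bottle's own z axis and vertical below 0.25 rad and horizontal distance between bottle and cup_floor below 0.007 m and z of bottle in the frame of cup_floor between -0.003 and 0.005 m and contact force between bottle and mixer above 3 N and contact force between the fingers and bottle above 1 N and contact force between each of the fingers, the arm and mixer below 0.5 N and linear speed of bottle below 0.02 m/s); the arm keeps its last pose, push and grip.
It fails at once if the cup is driven onto its bottom stop (value of joint cup above 0.0114 m).
It fails at once if another loose thing on the desk is pushed away by more than 3 cm (distance of any of small_bottle, dish, objective from where it was at the start of the episode above 0.03 m).
It also fails if it takes over 59 s, if anything falls off the work surface, if the arm or the gripper's body presses on something with over 40 N, if the wrist force passes 120 N, or if a joint passes its speed limit or range.

## Working session

There is one attempt and no reset: what is moved stays moved. The work goes in short steps, Python scripts to look and compute and a tool call to move; the robot and the scene stay as the last step left them, time stands still between calls to the robot, and variables do not carry over. Pictures are saved under pics/ and viewed, at most 10 in all, crops included, and the job is handed in when it is done.

Besides the shell and the picture viewer there is one more tool, called after ">>>" as name(argument=value, ...), one argument or row to a line, values as JSON. step_arm: Moves the arm, as the interface text tells. Its arguments: {"type":"object","properties":{"steps":{"type":"array","items":{"type":"array","items":{"type":"number"}}},"force":{"type":"number"}},"required":["steps"]}

```bash
mkdir -p pics
cat > h.py <<'E'
from workcell import *
import numpy as np, cv2
def K(f):
    F=210/np.tan(np.radians(f["fovy"])/2); return np.array([[F,0,f["cx"]],[0,F,f["cy"]],[0,0,1.]])
def ray(f,u,v):
    p=cv2.undistortPoints(np.array([[[u,v]]],float),K(f),np.array(f["dist"],float))[0,0]
    return np.array(f["origin"],float),np.array(f["rotation"],float)@np.array([p[0],p[1],1])
def onz(f,u,v,z):
    o,d=ray(f,u,v); return o+d*(z-o[2])/d[2]
def proj(f,P):
    R=np.array(f["rotation"],float); c=(np.atleast_2d(P)-np.array(f["origin"],float))@R
    return cv2.projectPoints(c,np.zeros(3),np.zeros(3),K(f),np.array(f["dist"],float))[0][:,0]
E
python3 - <<'E'
from h import *
for n in("top","side"):
    f=grab_frame(n); cv2.imwrite(f"pics/{n}0.png",f["image"]); print(n,f["origin"],np.round(f["rotation"],3).tolist(),f["fovy"],f["dist"])
    import pickle; pickle.dump(f,open(n+"0.pkl","wb"))
print(state())
E
```

```text
top [409.77909478 146.04375705 990.28626254] [-172.888, -0.179, -90.714] 43.65162449505279 [-0.19708082  0.          0.          0.          0.        ]
side [574.51520516 920.37126267 480.69504262] [-118.268, -0.053, 178.831] 50.91634340596551 [-0.05406078  0.          0.          0.          0.        ]
{'time_s': 0.1, 'qpos': array([-6.45139359e+01,  1.83471491e+01,  8.96994700e+01,  1.08987540e-05,
        7.20424045e+01, -1.14570347e+00]), 'qvel': array([-0.0020699 , -0.04326366, -0.16590131, -0.08207995,  0.06421799,
        0.0771423 ]), 'effort': array([ 1.44816954e-04, -4.13334346e+01, -2.32509148e+01,  7.28403870e-02,
        4.22007660e-02, -5.48597745e-05]), 'ee_pos': array([ 257.53142302, -513.53777255,  173.71233484]), 'ee_rot': array([-1.79910994e+02, -1.79038284e-03,  2.66317628e+01]), 'force': array([ 0.15977673, -0.56408412, -0.36343603]), 'torque': array([ 0.06224939, -0.01499662, -0.02472546]), 'gripper_force': 0.0, 'gripper_width': 91.18334911584363}
```

View pics/top0.png

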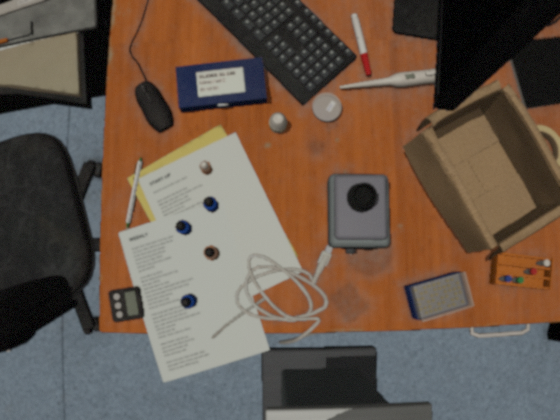

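View pics/side0.png

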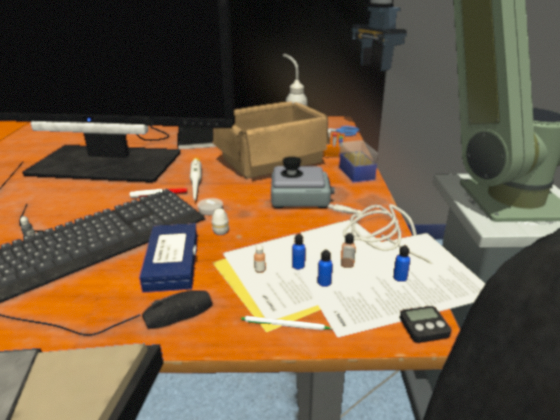

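The top view shows the brown, black-capped bottle at about (212,253), the small pale-capped one at (205,167), blue look-alikes at (183,227), (210,204) and (189,301), and the mixer cup at (362,197). In the side view the bottle is at (348,250) and the cup at (291,165).

```bash
cat > fix.py <<'E'
s=open('h.py').read()
s=s.replace('np.array(f["rotation"],float)','Rm(f["rotation"])').replace("def K(","from scipy.spatial.transform import Rotation as Ro\ndef Rm(e): return Ro.from_euler('xyz',e,degrees=True).as_matrix()\ndef K(",1)
open('h.py','w').write(s)
E
python3 fix.py
python3 - <<'E'
from h import *
import pickle
t=pickle.load(open('top0.pkl','rb'));s=pickle.load(open('side0.pkl','rb'))
c=lambda f,u,v,w:cv2.resize(f["image"][v-w:v+w,u-w:u+w],(390,390),interpolation=cv2.INTER_CUBIC)
m=np.vstack([np.hstack([c(t,212,253,20),c(t,362,205,45)]),np.hstack([c(s,348,250,25),c(s,298,180,35)])])
cv2.imwrite('pics/m.png',cv2.resize(m,(600,600)))
print(onz(t,212,253,60),onz(t,362,197,100),onz(s,348,266,0),onz(s,291,160,101))
E
```

```text
[442.49162547 250.06122579  60.        ] [534.06708612 -12.8023678  100.        ] [ 4.44211834e+02  2.58899116e+02 -5.68434189e-14] [541.50918301 -10.11291014 101.        ]
```

View pics/m.png

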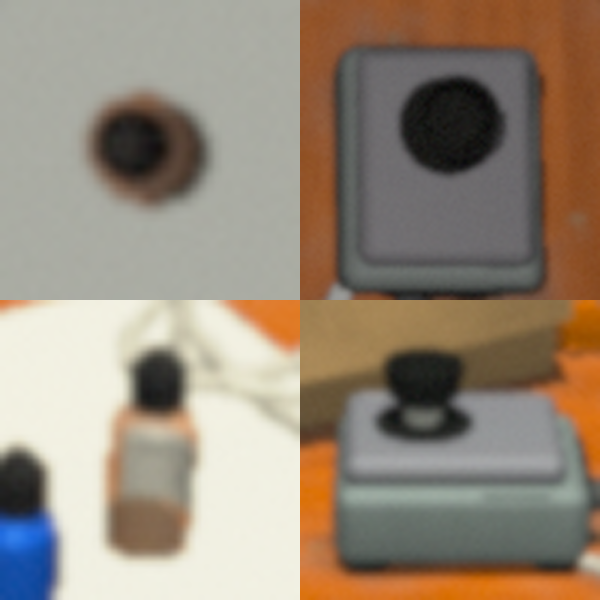

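The montage shows the black cap at top-pixel ≈(209.5,252), the cup rim ≈(362,197), and in the side view the cap ≈(349,238) and the cup rim ≈(291.5,160). I'll refine these with masks.

Run:
```python
from h import *
import pickle
t=pickle.load(open('top0.pkl','rb'));s=pickle.load(open('side0.pkl','rb'))
def dark(f,u,v,w,th=60):
    g=f["image"].max(2)[v-w:v+w+1,u-w:u+w+1]; n,l,st,c=cv2.connectedComponentsWithStats((g<th).astype(np.uint8))
    i=1+np.argmax(st[1:,4]); x,y,W,H,a=st[i]; return c[i]+[u-w,v-w],(x+u-w,y+v-w,W,H),a
def tri(a,b):
    (o,d),(p,e)=a,b; d=d/np.linalg.norm(d);e=e/np.linalg.norm(e)
    q=np.linalg.lstsq(np.c_[d,-e],p-o,rcond=None)[0]; A=o+d*q[0];B=p+e*q[1]; return (A+B)/2,A-B
ct=dark(t,210,252,9);cs=dark(s,349,238,8);print(ct,cs)
print('cap',tri(ray(t,*ct[0]),ray(s,*cs[0])),onz(t,*ct[0],65))
ut=dark(t,362,197,22);us=dark(s,291,163,13);print(ut,us)
print('cup top view z=101',onz(t,*ut[0],101),'tri',tri(ray(t,*ut[0]),ray(s,291.5,160)))
# brown/whole bottle blob vs paper in both
for nm,f,u,v,w in(('t',t,212,253,13),('s',s,348,250,22)):
    im=f["image"][v-w:v+w+1,u-w:u+w+1].astype(int); m=((im[...,2]-im[...,0]>25)|(im.max(2)<80)).astype(np.uint8)
    n,l,st,c=cv2.connectedComponentsWithStats(m);i=1+np.argmax(st[1:,4]);print(nm,c[i]+[u-w,v-w],st[i][:4]+[u-w,v-w,0,0])
P=np.array([443,253,0.])
for x,y in((443,253),(443,255),(445,255)): print(x,y,proj(t,[[x,y,0],[x,y,52],[x,y,64]]).round(1).tolist(),proj(s,[[x,y,0],[x,y,52],[x,y,62]]).round(1).tolist())
# mixer housing top edges: side crop check
for X in (534,538,541): print(X,proj(t,[[X,-12,101]]).round(1),proj(s,[[X,-12,101],[X,-12+22,101],[X,-12,87]]).round(1).tolist())
```

```text
(array([209.57627119, 252.        ]), (np.int32(206), np.int32(248), np.int32(9), np.int32(9)), np.int32(59)) (array([348.93617021, 238.70212766]), (np.int32(346), np.int32(235), np.int32(7), np.int32(8)), np.int32(47))
cap (array([445.14472515, 254.61445821,  56.76330166]), array([-1.44480451,  0.29163828, -0.01965308])) [444.11629589 253.79991099  65.        ]
(array([362.06404658, 196.9286754 ]), (np.int32(347), np.int32(183), np.int32(31), np.int32(29)), np.int32(687)) (array([291.49615385, 166.18846154]), (np.int32(282), np.int32(158), np.int32(20), np.int32(19)), np.int32(260))
cup top view z=101 [534.0503971  -12.74004426 101.        ] tri (array([537.31469683, -13.46814806,  99.04027115]), array([-5.85184955,  0.5915114 , -0.92336903]))
t [210.70481928 252.27710843] [204 245  15  15]
s [349.89808917 249.13375796] [340 228  31  41]
443 253 [[214.0, 253.8], [210.9, 252.9], [210.1, 252.6]] [[348.2, 264.1], [350.2, 240.5], [350.6, 235.8]]
443 255 [[212.9, 253.8], [209.8, 252.9], [209.0, 252.7]] [[348.3, 264.7], [350.4, 241.1], [350.8, 236.4]]
445 255 [[212.9, 252.8], [209.8, 251.8], [209.0, 251.5]] [[347.3, 264.8], [349.3, 241.1], [349.7, 236.4]]
534 [[361.6 197. ]] [[294.3, 159.7], [294.7, 163.4], [294.2, 165.4]]
538 [[361.6 194.7]] [[292.5, 159.7], [292.9, 163.4], [292.5, 165.4]]
541 [[361.5 192.9]] [[291.2, 159.7], [291.5, 163.4], [291.2, 165.4]]
```

>>> step_arm(
  steps=[
    [0, 0, 0, 0, 0, -50, 1],
    [0, 0, 0, 0, 0, -50, 1],
    [0, 0, 0, 0, 0, -50, 1],
    [0, 0, 0, 0, 0, -30, 1],
    [0, 0, 0, 38, -47, 0, 1],
    [0, 0, 0, 38, -47, 0, 1],
    [0, 0, 0, 38, -47, 0, 1],
    [0, 0, 0, 38, -47, 0, 1],
  ],
)

```text
time_s: 1.1
ee_pos: [309.3, -275.8, 354.1]
ee_rot: [-180.0, -0.0, 26.6]
force: [0.4, 0.1, 0.6]
gripper_width: 91.3
gripper_force: 0.0
```

Run:
```python
from h import *
import pickle
s=state();print(s["qpos"],s["ee_pos"],s["ee_rot"],s["qvel"]);pickle.dump(s,open('s1.pkl','wb'))
```

```text
[-4.33364645e+01 -3.25609653e-01  8.72583674e+01  2.41804144e-02
  9.30888392e+01  2.00721652e+01] [ 309.29714454 -275.8102676   354.07740311] [-1.79971428e+02 -1.52671483e-02  2.65926648e+01] [ 53.54762203 -25.22393999  25.8399097    0.2446157   -1.07811304
  52.54738273]
```

>>> step_arm(
  steps=[
    [0, 0, 0, 39, -48, 0, 1],
    [0, 0, 0, 39, -48, 0, 1],
    [0, 0, 0, 39, -48, 0, 1],
    [0, 0, 0, 39, -48, 0, 1],
    [0, 0, 0, 39, -48, 0, 1],
    [0, 0, 0, 39, -48, 0, 1],
    [0, 0, 0, 39, -48, 0, 1],
    [0, 0, -8.4, 0, 0, 0, 0.6],
  ],
)

```text
time_s: 2.1
ee_pos: [402.7, 148.8, 353.2]
ee_rot: [-179.9, 0.1, 35.6]
force: [-0.8, -0.6, 0.1]
gripper_width: 83.8
gripper_force: 0.0
```

>>> step_arm(
  steps=[
    [0, 0, -8.4, 0, 0, 0, 0.6],
    [0, 0, -8.4, 0, 0, 0, 0.6],
    [0, 0, -8.2, 0, 0, 0, 0.6],
    [0, 9, 0, 0, 0, 0, 0.6],
    [0, 9, 0, 0, 0, 0, 0.6],
    [0, 9, 0, 0, 0, 0, 0.6],
    [0, 9, 0, 0, 0, 0, 0.6],
    [0, 9, 0, 0, 0, 0, 0.6],
  ],
)

```text
time_s: 3.1
ee_pos: [402.5, 144.8, 354.9]
ee_rot: [179.8, -45.3, 60.1]
force: [-0.9, -0.3, -1.0]
gripper_width: 54.3
gripper_force: 0.0
```

```bash
cat >> h.py <<'E'
from scipy.optimize import least_squares
import pickle
def fk(p,q):
    h,L1,L2,t,a1,a2=p; E=lambda s,*v:Ro.from_euler(s,v,degrees=True)
    A=E('z',q[0]); B=A*E('y',q[1]); C=B*E('y',q[2]); D=C*E('z',q[3])*E('y',q[4])*E('z',q[5])
    return A.apply([a1,0,h])+B.apply([0,0,L1])+C.apply([a2,0,L2])+D.apply([0,0,t]), D*E('z',-90)
E
python3 - <<'E'
from h import *
s=state();pickle.dump(s,open('s2.pkl','wb'))
D=[([-64.515,18.312,89.639,0,72.044,-1.146],[257.748,-514.017,174.476])]+[(x["qpos"],x["ee_pos"]) for x in(pickle.load(open('s1.pkl','rb')),s)]
r=least_squares(lambda p:np.r_[np.concatenate([fk(p,q)[0]-np.array(e) for q,e in D]),1e-3*(p-[400,450,450,250,0,0])],[400,450,450,250,0,0])
print(r.x,r.fun.round(2));pickle.dump(r.x,open('p.pkl','wb'))
print(s["qpos"],s["ee_pos"],s["ee_rot"],fk(r.x,s["qpos"])[1].as_euler('xyz',degrees=True))
R=Rm(s["ee_rot"]);z=R[:,2];print(R.round(3).tolist())
T=np.array([444.5,254,42])+15*z; print(T,'tool shift',R.T@(T-s["ee_pos"]),'pre',R.T@(T-120*z-s["ee_pos"]))
E
```

```text
Traceback (most recent call last):
ValueError: all the input arrays must have same number of dimensions, but the array at index 0 has 2 dimension(s) and the array at index 1 has 1 dimension(s)
```

Opening 0.6 gives 54 mm: enough for a 27 mm body.

```bash
sed -i "s/E=lambda s,\*v:Ro.from_euler(s,v,degrees=True)/E=lambda s,v:Ro.from_euler(s,float(v),degrees=True)/" h.py
cat > fit.py <<'E'
from h import *
s=state();pickle.dump(s,open('s2.pkl','wb'))
D=[([-64.515,18.312,89.639,0,72.044,-1.146],[257.748,-514.017,174.476])]+[(x["qpos"],x["ee_pos"]) for x in(pickle.load(open('s1.pkl','rb')),s)]
g=np.array([400,450,450,250,0,0.])
r=least_squares(lambda p:np.r_[np.concatenate([fk(p,q)[0]-np.array(e) for q,e in D]),1e-3*(p-g)],g)
print(r.x,r.fun.round(2));pickle.dump(r.x,open('p.pkl','wb'))
print(s["qpos"],s["ee_pos"],s["ee_rot"],fk(r.x,s["qpos"])[1].as_euler('xyz',degrees=True))
R=Rm(s["ee_rot"]);z=R[:,2];print(R.round(3).tolist())
T=np.array([444.5,254,42])+15*z; print(T,'tool shift',R.T@(T-s["ee_pos"]))
E
python3 fit.py
```

```text
[153.77287358 596.3584793  419.15954699 389.90777031  -2.23378965
  29.61596277] [-10.43  -4.85  -1.81  -7.8   -8.45  -1.01  -0.43  -1.11   2.82  -0.25
   0.15  -0.03   0.14  -0.     0.03]
[-20.03559862 -12.0801977  112.49483294  46.25992915  75.52361823
  -0.61902254] [402.53007311 144.79766498 354.86593479] [179.78562361 -45.28327636  60.14702148] [-179.78562361   45.28327636 -119.85297852]
[[0.35, 0.866, 0.357], [0.61, -0.5, 0.614], [0.711, 0.003, -0.704]]
[449.85439101 263.21653198  31.44604173] tool shift [-140.98188456  -19.08844023  317.21094878]
```

```bash
sed -i "s/h,L1,L2,t,a1,a2=p/h,L1,L2,t,a1,a2,dy=p/;s/E('z',-90)/E('z',90)/;s/apply(\[0,0,L1\])/apply([0,dy,L1])/" h.py; sed -i 's/250,0,0\.\]/250,0,0,0.]/' fit.py; python3 fit.py
cat >> h.py <<'E'
LO=np.array([-177.97,-48.28,12.27,-77.06,2.81,-146.56]);HI=np.array([177.97,115.42,149.76,257.06,150.46,146.56])
def ik(p,P,R,q0):
    f=lambda q:(lambda x:np.r_[(x[0]-P)/10,(x[1].inv()*Ro.from_matrix(R)).as_rotvec()*20])(fk(p,q))
    r=least_squares(f,np.clip(q0,LO+.1,HI-.1),bounds=(LO,HI)); return r.x,np.abs(r.fun).max()
E
```

```text
[1.40305838e+02 5.91796897e+02 4.16998600e+02 3.75161817e+02
 1.72464386e-03 2.52027951e+01 1.15000521e+01] [-0.    0.   -0.    0.   -0.    0.    0.   -0.    0.   -0.26  0.14 -0.03
  0.13  0.    0.03  0.01]
[-20.03559862 -12.0801977  112.49483294  46.25992915  75.52361823
  -0.61902254] [402.53007311 144.79766498 354.86593479] [179.78562361 -45.28327636  60.14702148] [179.78562361 -45.28327636  60.14702148]
[[0.35, 0.866, 0.357], [0.61, -0.5, 0.614], [0.711, 0.003, -0.704]]
[449.85439101 263.21653198  31.44604173] tool shift [-140.98188456  -19.08844023  317.21094878]
```

Run:
```python
from h import *
p=pickle.load(open('p.pkl','rb'));s=state();R=Rm(s["ee_rot"]);z=R[:,2];q0=s["qpos"]
def go(n,P,R,q): 
    q,e=ik(p,np.array(P,float),R,q); print(n,q.round(1),round(e,3)); return q
T=np.array([444.5,254,42])+15*z
qa=go('pre',T-120*z,R,q0); qb=go('grasp',T,R,qa)
C=np.array([538,-15,81+42])+15*z
q=go('cup+150',C+[0,0,150],R,q0); go('cup',C,R,q)
v=np.array([0,0,1.])
b=R.T@v
for P in ([402,145,355],[450,150,450],[450,0,500],[500,200,450]):
  for sg in(-1,1):
   for pu in(0,30,45,60):
    q=q0;ok=0
    Rp=R
    for k in range(1,10): q,e=ik(p,np.array(P,float),R@Rm([0,-0,0])@Ro.from_euler('y',pu*k/9,degrees=True).as_matrix(),q)
    for k in range(1,19):
        Rk=R@Ro.from_euler('y',pu,degrees=True).as_matrix()@Ro.from_euler('z',sg*k*10,degrees=True).as_matrix()
        q,e=ik(p,np.array(P,float),Rk,q)
        if e>.05: break
        an=np.degrees(np.arccos((Rk@b)[2])); ok=(k*10,round(an),q.round(0).tolist())
    print(P,sg,pu,ok)
```

```text
pre [-10.9   4.7 138.8  71.1  45.2 -37.9] 0.0
grasp [  3.8  19.9 140.5 103.2  37.2 -62.9] 0.0
cup+150 [-31.4  10.1 104.5  47.7  73.8 -19. ] 0.0
cup [-31.4  20.1 116.3  55.1  60.  -37.5] 0.0
[402, 145, 355] -1 0 (140, 84, [-20.0, -12.0, 113.0, 46.0, 76.0, -141.0])
[402, 145, 355] -1 30 (100, 87, [-40.0, -3.0, 132.0, 72.0, 88.0, -140.0])
[402, 145, 355] -1 45 (80, 83, [-42.0, 9.0, 141.0, 79.0, 96.0, -140.0])
[402, 145, 355] -1 60 (60, 81, [-40.0, 26.0, 148.0, 82.0, 106.0, -144.0])
[402, 145, 355] 1 0 (140, 84, [-20.0, -12.0, 113.0, 46.0, 76.0, 139.0])
[402, 145, 355] 1 30 (180, 121, [-40.0, -3.0, 132.0, 72.0, 88.0, 140.0])
[402, 145, 355] 1 45 (180, 136, [-42.0, 9.0, 141.0, 79.0, 96.0, 120.0])
[402, 145, 355] 1 60 (180, 151, [-40.0, 26.0, 148.0, 82.0, 106.0, 96.0])
[450, 150, 450] -1 0 (150, 87, [-16.0, -9.0, 97.0, 44.0, 82.0, -139.0])
[450, 150, 450] -1 30 (120, 99, [-34.0, -6.0, 119.0, 75.0, 88.0, -143.0])
[450, 150, 450] -1 45 (100, 97, [-36.0, 1.0, 129.0, 87.0, 95.0, -140.0])
[450, 150, 450] -1 60 (80, 94, [-33.0, 12.0, 137.0, 95.0, 105.0, -138.0])
[450, 150, 450] 1 0 (130, 80, [-1
[... 708 characters left out ...]
0, 135, [-53.0, 7.0, 113.0, 78.0, 110.0, 138.0])
[450, 0, 500] 1 60 (180, 151, [-51.0, 14.0, 122.0, 86.0, 115.0, 136.0])
[500, 200, 450] -1 0 (160, 89, [-7.0, -5.0, 94.0, 43.0, 74.0, -142.0])
[500, 200, 450] -1 30 (120, 99, [-22.0, -4.0, 116.0, 79.0, 77.0, -141.0])
[500, 200, 450] -1 45 (100, 97, [-24.0, 3.0, 126.0, 94.0, 85.0, -140.0])
[500, 200, 450] -1 60 (80, 94, [-22.0, 13.0, 134.0, 105.0, 98.0, -138.0])
[500, 200, 450] 1 0 (120, 76, [-7.0, -5.0, 94.0, 43.0, 74.0, 138.0])
[500, 200, 450] 1 30 (160, 118, [-22.0, -4.0, 116.0, 79.0, 77.0, 139.0])
[500, 200, 450] 1 45 (180, 136, [-24.0, 3.0, 126.0, 94.0, 85.0, 140.0])
[500, 200, 450] 1 60 (180, 151, [-22.0, 13.0, 134.0, 105.0, 98.0, 122.0])
```

>>> step_arm(
  steps=[
    [0, 0, 0, -47, -6, 0, 0.6],
    [0, 0, 0, -47, -6, 0, 0.6],
    [0, 0, 0, -47, -7, 0, 0.6],
    [0, 0, 0, 0, 0, 50, 0.6],
    [0, 0, 0, 0, 0, 50, 0.6],
    [0, 0, 0, 0, 0, 50, 0.6],
    [0, 0, 0, 0, 0, 50, 0.6],
    [0, 0, 0, 0, 0, 0, 0.6],
  ],
)

```text
time_s: 4.1
ee_pos: [405.0, 192.6, 110.9]
ee_rot: [-179.5, -44.9, 59.9]
force: [-0.2, 0.1, 0.4]
gripper_width: 54.9
gripper_force: 0.0
```

Run:
```python
from h import *
s=state();R=Rm(s["ee_rot"]);z=R[:,2]
T=np.array([444.5,254,42])+15*z; print(s["ee_pos"],s["ee_rot"],s["qpos"].round(1),'tool shift',R.T@(T-s["ee_pos"]))
c=[]
for n,u,v in(("top",212,253),("side",348,240)):
    f=grab_frame(n); c.append(cv2.resize(f["image"][v-50:v+50,u-50:u+50],(400,400),interpolation=cv2.INTER_CUBIC))
cv2.imwrite('pics/g1.png',np.hstack(c))
```

```text
[405.01203345 192.62553888 110.8522814 ] [-179.50744097  -44.85263405   59.93735987] [-10.2   5.2 138.9  71.1  44.8 -37.7] tool shift [  3.11969405   4.29213774 115.19284254]
```

View pics/g1.png

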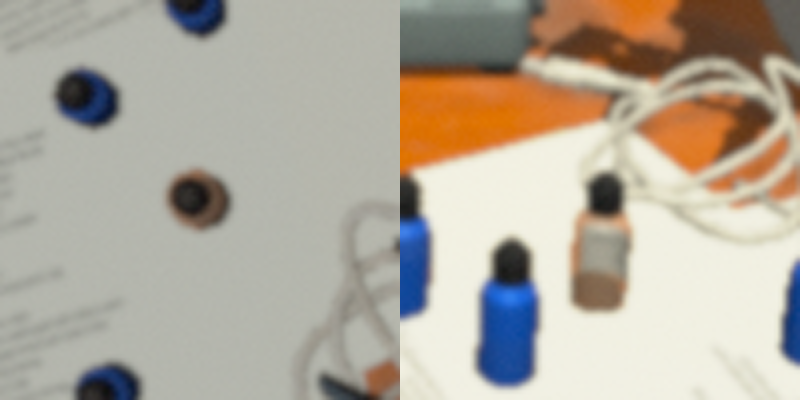

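The crops show the bottle untouched (top crop (195,200), side crop (600,245)); only a fingertip is entering at bottom right of the top crop. I'll check the projected tool position.

Run:
```python
from h import *
s=state();t=grab_frame("top");d=grab_frame("side");print(s["ee_pos"],s["time_s"],proj(t,[s["ee_pos"]]),proj(d,[s["ee_pos"]]))
cv2.imwrite('pics/g2.png',np.hstack([t["image"][150:420,100:500],d["image"][80:350,180:560]]))
```

```text
[406.77521533 190.81422924 113.17652896] 4.2 [[243.96116084 273.01807826]] [[366.88614375 194.45914014]]
```

View pics/g2.png

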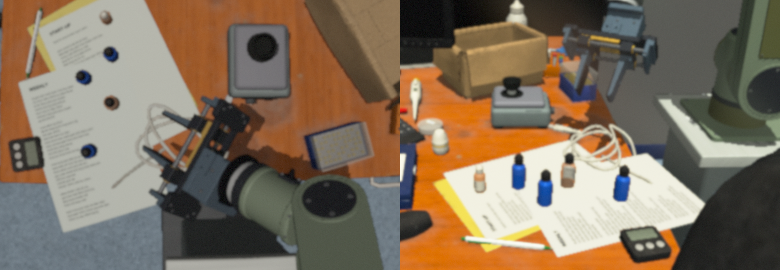

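Run:
```python
from h import *
s=state();t=grab_frame("top");d=grab_frame("side");out=[]
R=Rm(s["ee_rot"]);e=s["ee_pos"];print(e)
P=[e,e+27*R[:,1],e-27*R[:,1],e-79*R[:,2]]
for f,u,v in((t,270,290),(d,380,170)):
    im=f["image"].copy()[v-65:v+65,u-65:u+65];im=cv2.resize(im,(400,400),interpolation=cv2.INTER_CUBIC)
    for k,(a,b) in enumerate(proj(f,P)): cv2.circle(im,(int((a-u+65)*400/130),int((b-v+65)*400/130)),4,[(0,0,255),(0,255,0),(255,0,0),(0,255,255)][k],-1)
    out.append(im)
cv2.imwrite('pics/g3.png',np.hstack(out))
```

```text
[407.77683857 189.82264532 114.1787924 ]
```

View pics/g3.png

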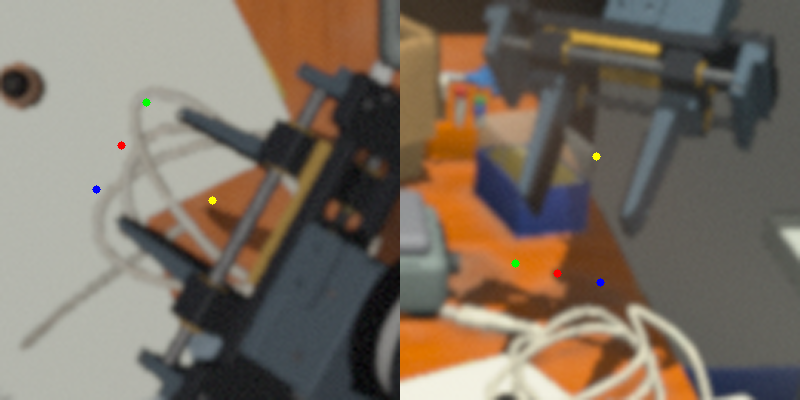

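Run:
```python
from h import *
t=pickle.load(open('top0.pkl','rb'));d=pickle.load(open('side0.pkl','rb'))
s=state();R=Rm(s["ee_rot"]);print(s["ee_pos"],s["ee_rot"],s["qpos"])
k=130/400
for a,b in(((183,112),(133,205)),((122,220),(230,228)),((183,112),(230,228)),((122,220),(133,205))):
    o,v=ray(t,205+a[0]*k,225+a[1]*k);p,w=ray(d,315+b[0]*k,105+b[1]*k);v/=np.linalg.norm(v);w/=np.linalg.norm(w)
    q=np.linalg.lstsq(np.c_[v,-w],p-o,rcond=None)[0];A=o+v*q[0];B=p+w*q[1];M=(A+B)/2;print(M,A-B,'tool',R.T@(M-s["ee_pos"]))
```

```text
[407.96701411 189.53822407 114.3517016 ] [179.78545086 -45.0491778   60.0748852 ] [-10.64776808   4.82504855 138.77652841  71.09766358  44.81342905
 -37.72410246]
[422.50812627 156.61318042 144.83055632] [ 5.30470734 -1.11165753  0.08334621] tool [  6.5350473   29.16453168 -36.48542553]
[368.03260648 188.81461701 143.46325687] [ 2.41133626 -0.61737124 -0.1463845 ] tool [  6.08469395 -34.11758173 -35.23819358]
[393.9634792  165.25370526 137.1936731 ] [ 62.65659368 -18.22175435   0.92413883] tool [ -3.63957278   0.11292274 -35.97684345]
[397.00500722 183.00148409 155.5779351 ] [-54.21923769   9.63238178   3.07842242] tool [ 21.3103055   -6.10094838 -37.02899137]
```

Run:
```python
from h import *
d=pickle.load(open('side0.pkl','rb'));t=pickle.load(open('top0.pkl','rb'))
e=np.array([257.5,-513.5,173.7]);R=Rm([-179.9,0,26.6]);pts=[e+a*45*R[:,1]-b*R[:,2] for b in(0,36,79) for a in(-1,0,1)]
P=proj(d,pts);print(P.round(0).tolist())
im=cv2.resize(d["image"][0:140,310:450],(600,600),interpolation=cv2.INTER_CUBIC)
for a,b in P: cv2.circle(im,(int((a-310)*600/140),int(b*600/140)),3,(0,0,255),-1)
cv2.imwrite('pics/g4.png',im)
```

```text
[[383.0, 82.0], [374.0, 79.0], [366.0, 77.0], [384.0, 71.0], [375.0, 68.0], [366.0, 66.0], [385.0, 56.0], [376.0, 54.0], [368.0, 52.0]]
```

View pics/g4.png

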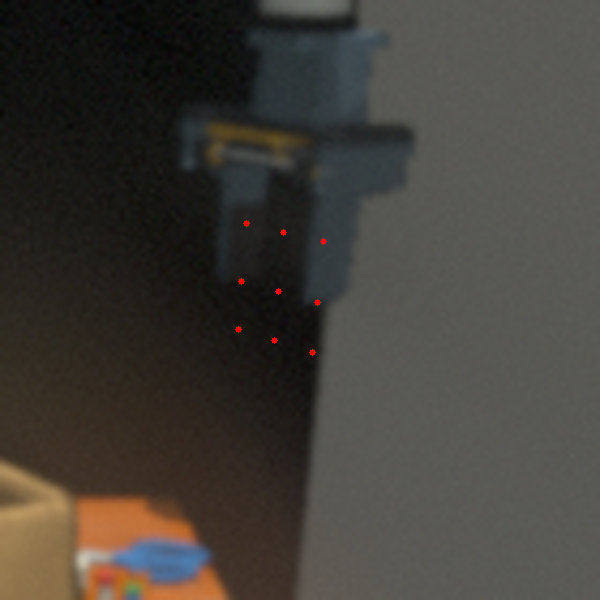

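The reported TCP projects about 36 mm beyond the visible fingertips, both now and at the start. To settle it cheaply, I'll go to the nominal pose, close gently, and see whether the bottle is there.

>>> step_arm(
  steps=[
    [0, 0, 0, 1, 0, 40, 0.6],
    [0, 0, 0, 0, 0, 40, 0.6],
    [0, 0, 0, 0, 0, 25, 0.6],
    [0, 0, 0, 0, 0, 13, 0.6],
    [0, 0, 0, 0, 0, 0, 0.3],
    [0, 0, 0, 0, 0, 0, 0.15],
    [0, 0, 0, 0, 0, 0, 0.15],
    [0, 0, 0, 0, 0, 0, 0.15],
  ],
  force=8,
)

```text
time_s: 5.4
ee_pos: [449.5, 263.0, 31.1]
ee_rot: [179.9, -45.0, 60.0]
force: [-0.5, -0.4, -0.4]
gripper_width: 17.6
gripper_force: 0.0
```

Run:
```python
from h import *
s=state();print(s["ee_pos"],s["ee_rot"],s["force"],s["gripper_width"],s["gripper_force"]);R=Rm(s["ee_rot"]);e=s["ee_pos"];out=[]
for n,u,v in(("top",215,255),("side",350,240)):
    f=grab_frame(n);im=cv2.resize(f["image"][v-35:v+35,u-35:u+35],(400,400),interpolation=cv2.INTER_CUBIC)
    for k,(a,b) in enumerate(proj(f,[e,e-36*R[:,2],[444.5,254,42]])): cv2.circle(im,(int((a-u+35)*400/70),int((b-v+35)*400/70)),4,[(0,0,255),(0,255,0),(255,0,0)][k],-1)
    out.append(im)
cv2.imwrite('pics/g5.png',np.hstack(out))
```

```text
[449.49283201 263.01951877  31.14875389] [179.91735503 -45.03377291  60.04459098] [-0.50655612 -0.39375882 -0.43913754] 17.58782311754476 0.0
```

View pics/g5.png

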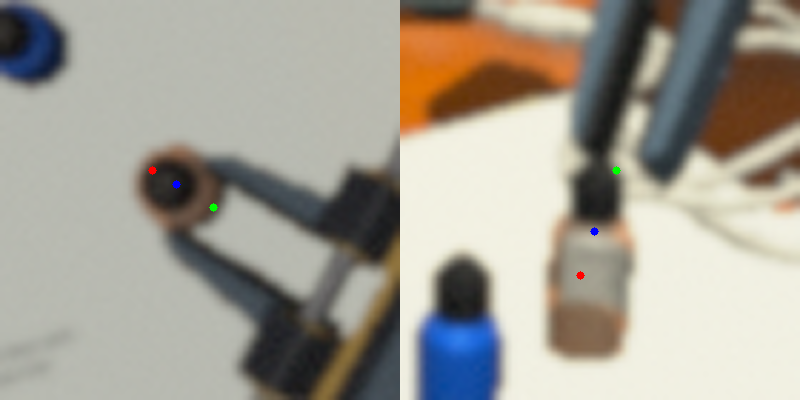

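The closed fingers read 17.6 mm with no force, and in both crops they stop just short of the bottle. The real fingertips are therefore about 35 mm short of the reported TCP, so I'll reopen, advance 35 mm and grip.

>>> step_arm(
  steps=[
    [0, 0, 0, 0, 0, 0, 0.6],
    [0, 0, 0, 0, 0, 0, 0.6],
    [0, 0, 0, 0, 0, 0, 0.6],
    [0, 0, 0, 0, 0, 0, 0.6],
    [0, 0, 0, 0, 0, 12, 0.6],
    [0, 0, 0, 0, 0, 12, 0.6],
    [0, 0, 0, 0, 0, 11, 0.6],
    [0, 0, 0, 0, 0, 0, 0.6],
  ],
  force=25,
)

```text
time_s: 6.5
ee_pos: [461.4, 285.2, 5.3]
ee_rot: [-179.9, -45.0, 60.0]
force: [-0.0, 0.2, -0.5]
gripper_width: 54.7
gripper_force: 0.0
```

>>> step_arm(
  steps=[
    [0, 0, 0, 0, 0, 0, 0.1],
    [0, 0, 0, 0, 0, 0, 0.1],
    [0, 0, 0, 0, 0, 0, 0.1],
    [0, 0, 0, 0, 0, 0, 0.1],
    [0, 0, 0, 0, 0, 0, 0.1],
    [0, 0, 0, 0, 0, 0, 0.1],
    [0, 0, 0, 0, 0, 0, 0.1],
    [0, 0, 0, 0, 0, 0, 0.1],
  ],
  force=25,
)

```text
time_s: 7.5
ee_pos: [461.8, 284.9, 6.1]
ee_rot: [180.0, -45.0, 60.0]
force: [-0.1, -2.4, 3.0]
gripper_width: 25.3
gripper_force: 25.0
```

>>> step_arm(
  steps=[
    [0, 0, 0, 10, 0, -10, 0.1],
    [0, 0, 0, 30, 0, -30, 0.1],
    [0, 0, 0, 40, 0, -40, 0.1],
    [0, 0, 0, 27, 11, -54, 0.1],
    [0, 0, 0, 27, 11, -54, 0.1],
    [0, 0, 0, 27, 11, -54, 0.1],
    [0, 0, 0, 27, 11, -54, 0.1],
    [0, 0, 0, 27, 11, -54, 0.1],
  ],
)

```text
time_s: 8.5
ee_pos: [461.3, 174.8, 393.4]
ee_rot: [-179.8, -45.1, 60.0]
force: [1.1, 0.3, -0.5]
gripper_width: 25.1
gripper_force: 24.9
```

Run:
```python
from h import *
p=pickle.load(open('p.pkl','rb'));s=state();print(s["ee_pos"],s["ee_rot"],s["qpos"].round(1),fk(p,s["qpos"])[0])
t,d=grab_frame("top"),grab_frame("side");R=Rm(s["ee_rot"]);e=s["ee_pos"]-50*R[:,2];out=[]
for f in(t,d):
    u,v=proj(f,[e])[0].round().astype(int);print(u,v);im=f["image"][max(v-50,0):v+50,max(u-50,0):u+50];out.append(cv2.resize(im,(400,400),interpolation=cv2.INTER_CUBIC))
cv2.imwrite('pics/l1.png',np.hstack(out))
P=s["ee_pos"];q=s["qpos"];b=R.T@[0,0,1]
Y=lambda a:Ro.from_euler('y',a,degrees=True).as_matrix();Z=lambda a:Ro.from_euler('z',a,degrees=True).as_matrix()
for k in range(1,7): q,e=ik(p,P,R@Y(9*k),q);print('p',9*k,q.round(0),round(e,2))
for k in range(1,18):
    Rk=R@Y(54)@Z(10*k);q,e=ik(p,P,Rk,q)
    if k%4==0 or k>14:print(10*k,q.round(0),round(e,2),np.degrees(np.arccos((Rk@b)[2])).round())
```

```text
[461.25376798 174.81441574 393.3590629 ] [-179.79861768  -45.14775528   60.04492593] [-11.7  -7.6 103.6  44.8  73.    8.7] [461.25415105 174.81426373 393.35932222]
272 239
355 9
p 9 [-18.  -8. 110.  56.  73.  -3.] 0.0
p 18 [-23.  -6. 116.  66.  76. -15.] 0.0
p 27 [-28.  -4. 123.  75.  80. -27.] 0.0
p 36 [-30.   0. 128.  83.  85. -38.] 0.0
p 45 [-31.   6. 134.  89.  91. -50.] 0.0
p 54 [-30.  14. 138.  94.  98. -62.] 0.0
40 [-30.  14. 138.  94.  98. -22.] 0.0 65.0
80 [-30.  14. 138.  94.  98.  18.] 0.0 89.0
120 [-30.  14. 138.  94.  98.  58.] 0.0 117.0
150 [-30.  14. 138.  94.  98.  88.] 0.0 136.0
160 [-30.  14. 138.  94.  98.  98.] 0.0 140.0
170 [-30.  14. 138.  94.  98. 108.] 0.0 143.0
```

View pics/l1.png

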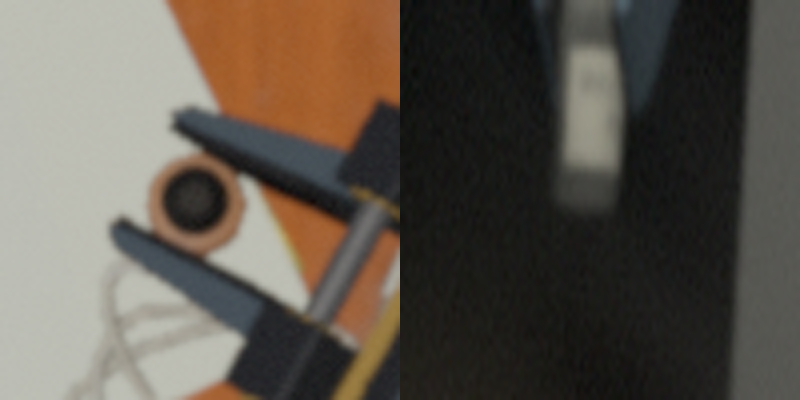

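The bottle hangs upright in the fingers (top crop cap at (195,200), side crop body at (590,120)). Next is the turn over.

>>> step_arm(
  steps=[
    [0, 9, 0, 0, 0, 0, 0.1],
    [0, 9, 0, 0, 0, 0, 0.1],
    [0, 9, 0, 0, 0, 0, 0.1],
    [0, 9, 0, 0, 0, 0, 0.1],
    [0, 9, 0, 0, 0, 0, 0.1],
    [0, 9, 0, 0, 0, 0, 0.1],
    [0, 0, 10, 0, 0, 0, 0.1],
    [0, 0, 10, 0, 0, 0, 0.1],
  ],
)

```text
time_s: 9.6
ee_pos: [462.4, 175.8, 390.2]
ee_rot: [-65.6, -67.4, -52.6]
force: [0.2, -0.9, -0.4]
gripper_width: 25.4
gripper_force: 24.9
```

>>> step_arm(
  steps=[
    [0, 0, 10, 0, 0, 0, 0.1],
    [0, 0, 10, 0, 0, 0, 0.1],
    [0, 0, 10, 0, 0, 0, 0.1],
    [0, 0, 10, 0, 0, 0, 0.1],
    [0, 0, 10, 0, 0, 0, 0.1],
    [0, 0, 10, 0, 0, 0, 0.1],
    [0, 0, 10, 0, 0, 0, 0.1],
    [0, 0, 10, 0, 0, 0, 0.1],
  ],
)

```text
time_s: 10.6
ee_pos: [461.9, 176.1, 391.2]
ee_rot: [-80.7, 10.5, -28.1]
force: [0.1, -0.9, -0.7]
gripper_width: 25.3
gripper_force: 24.9
```

>>> step_arm(
  steps=[
    [0, 0, 10, 0, 0, 0, 0.1],
    [0, 0, 10, 0, 0, 0, 0.1],
    [0, 0, 10, 0, 0, 0, 0.1],
    [0, 0, 10, 0, 0, 0, 0.1],
    [0, 0, 10, 0, 0, 0, 0.1],
    [0, 0, 0, 0, 0, 0, 0.1],
    [0, 0, 0, 0, 0, 0, 0.1],
    [0, 0, 0, 0, 0, 0, 0.1],
  ],
)

```text
time_s: 11.6
ee_pos: [462.1, 175.8, 392.0]
ee_rot: [-72.0, 58.8, -14.3]
force: [0.3, -0.0, -0.4]
gripper_width: 25.3
gripper_force: 24.9
```

>>> step_arm(
  steps=[
    [0, 0, 0, 0, 0, 0, 0.1],
    [0, 0, 0, 0, 0, 0, 0.1],
    [0, 0, -10, 0, 0, 0, 0.1],
    [0, 0, -10, 0, 0, 0, 0.1],
    [0, 0, -10, 0, 0, 0, 0.1],
    [0, 0, -10, 0, 0, 0, 0.1],
    [0, 0, -10, 0, 0, 0, 0.1],
    [0, 0, -10, 0, 0, 0, 0.1],
  ],
)

```text
time_s: 12.6
ee_pos: [462.1, 175.7, 392.2]
ee_rot: [-80.8, -0.2, -29.9]
force: [0.1, 0.9, -0.2]
gripper_width: 25.7
gripper_force: 24.9
```

>>> step_arm(
  steps=[
    [0, 0, -10, 0, 0, 0, 0.1],
    [0, 0, -10, 0, 0, 0, 0.1],
    [0, 0, -10, 0, 0, 0, 0.1],
    [0, 0, -10, 0, 0, 0, 0.1],
    [0, 0, -10, 0, 0, 0, 0.1],
    [0, 0, -10, 0, 0, 0, 0.1],
    [0, 0, -10, 0, 0, 0, 0.1],
    [0, 0, -10, 0, 0, 0, 0.1],
  ],
)

```text
time_s: 13.6
ee_pos: [462.1, 175.7, 392.2]
ee_rot: [-46.3, -76.6, -72.7]
force: [0.1, 0.2, -0.9]
gripper_width: 25.3
gripper_force: 24.9
```

>>> step_arm(
  steps=[
    [0, 0, -10, 0, 0, 0, 0.1],
    [0, -9, 0, 0, 0, 0, 0.1],
    [0, -9, 0, 0, 0, 0, 0.1],
    [0, -9, 0, 0, 0, 0, 0.1],
    [0, -9, 0, 0, 0, 0, 0.1],
    [0, -9, 0, 0, 0, 0, 0.1],
    [0, -9, 0, 0, 0, 0, 0.1],
    [0, 0, 0, 0, 0, 0, 0.1],
  ],
)

```text
time_s: 14.6
ee_pos: [462.3, 177.5, 394.8]
ee_rot: [179.8, -45.4, 60.7]
force: [0.5, -0.2, -0.7]
gripper_width: 25.0
gripper_force: 24.9
```

Run:
```python
from h import *
s=state();R=Rm(s["ee_rot"]);print(s["ee_pos"],s["ee_rot"],s["gripper_width"])
# true bottle base in tool: grasp pose was (461.8,284.9,6.1), base at (444.5,254,0)
Rg=Rm([180,-45,60]);b=Rg.T@(np.array([444.5,254,0])-[461.8,284.9,6.1]);print('base in tool',b)
base=s["ee_pos"]+R@b;print(base); T=np.array([538,-15,140]);print('shift',R.T@(T-base))
```

```text
[462.34469197 177.48169363 394.82687135] [179.75467614 -45.37519115  60.68378265] 25.037755826365707
base in tool [-29.35213329   0.46776051 -20.72543056]
[445.35660289 146.45525391 388.49639998]
shift [-243.88700497  159.3737388   107.3321901 ]
```

>>> step_arm(
  steps=[
    [0, 0, 0, -16, 40, -17, 0.1],
    [0, 0, 0, -17, 40, -16, 0.1],
    [0, 0, 0, -16, 40, -17, 0.1],
    [0, 0, 0, -17, 40, -16, 0.1],
    [0, 0, 0, -40, 0, 40, 0.1],
    [0, 0, 0, -40, 0, 40, 0.1],
    [0, 0, 0, -40, 0, 40, 0.1],
    [0, 0, 0, -36, 0, 36, 0.1],
  ],
)

```text
time_s: 15.6
ee_pos: [552.4, 16.1, 167.4]
ee_rot: [-179.5, -45.3, 59.7]
force: [0.9, -0.3, -0.3]
gripper_width: 25.4
gripper_force: 24.9
```

>>> step_arm(
  steps=[
    [0, 0, 0, -10, 0, 10, 0.1],
    [0, 0, 0, 0, 0, 0, 0.1],
    [0, 0, 0, 0, 0, 0, 0.1],
    [0, 0, 0, 0, 0, 0, 0.1],
    [0, 0, 0, 0, 0, 0, 0.1],
    [0, 0, 0, 0, 0, 0, 0.1],
    [0, 0, 0, 0, 0, 0, 0.1],
    [0, 0, 0, 0, 0, 0, 0.1],
  ],
)

```text
time_s: 16.6
ee_pos: [554.6, 16.3, 156.7]
ee_rot: [-179.8, -45.2, 60.1]
force: [0.3, -0.6, -0.5]
gripper_width: 25.1
gripper_force: 24.9
```

Run:
```python
from h import *
s=state();R=Rm(s["ee_rot"]);b=np.array([-29.35,.47,-20.7]);base=s["ee_pos"]+R@b;print(s["ee_pos"],s["ee_rot"],base,s["force"])
t,d=grab_frame("top"),grab_frame("side");out=[]
pickle.dump((t,d,s),open('c.pkl','wb'))
up=R@np.array([1,0,-1])/2**.5
for f,u,v in((t,362,190),(d,296,145)):
    print(proj(f,[base,base+52*up,base+62*up,[538,-15,101]]).round(1).tolist(),u,v)
    out.append(cv2.resize(f["image"][v-35:v+35,u-35:u+35],(400,400),interpolation=cv2.INTER_CUBIC))
cv2.imwrite('pics/c1.png',np.hstack(out))
```

```text
[554.5504225   16.2972348  156.66171515] [-179.80101349  -45.22738556   60.06605543] [537.37289673 -14.62043012 150.40360003] [ 0.31181045 -0.55755858 -0.45695373]
[[368.3, 190.7], [374.7, 185.5], [376.0, 184.4], [363.3, 194.6]] 362 190
[[293.0, 138.6], [293.2, 115.8], [293.2, 111.3], [292.5, 159.2]] 296 145
```

View pics/c1.png

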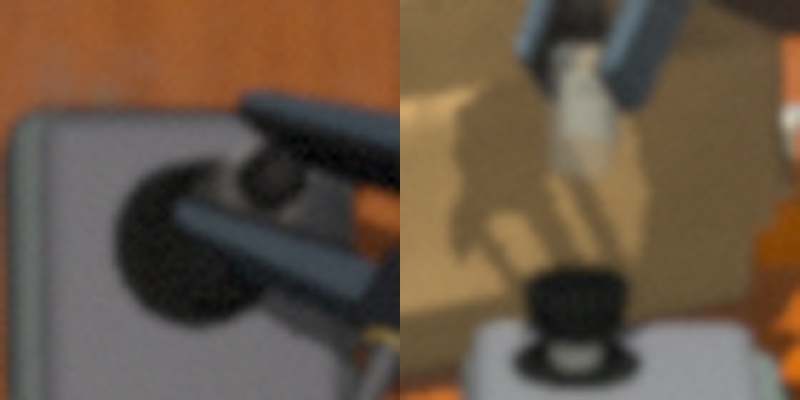

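The side crop shows the bottle base centred over the cup to within about 1–2 mm (base x≈580, cup x≈577), leaning only about 3°. The top crop agrees. I'll descend to just above the floor, then feel for contact.

>>> step_arm(
  steps=[
    [0, 0, 0, -8, 1, 8, 0.1],
    [0, 0, 0, -8, 0, 8, 0.1],
    [0, 0, 0, -8, 0, 8, 0.1],
    [0, 0, 0, -8, 0, 8, 0.1],
    [0, 0, 0, -6, 0, 6, 0.1],
    [0, 0, 0, -3, 0, 3, 0.1],
    [0, 0, 0, 0, 0, 0, 0.1],
    [0, 0, 0, 0, 0, 0, 0.1],
  ],
)

```text
time_s: 17.7
ee_pos: [555.6, 16.0, 99.0]
ee_rot: [-179.9, -45.2, 60.1]
force: [-1.3, -0.1, -0.7]
gripper_width: 25.4
gripper_force: 24.9
```

>>> step_arm(
  steps=[
    [0, 0, 0, -0.7, 0, 0.7, 0.1],
    [0, 0, 0, 0, 0, 0, 0.1],
    [0, 0, 0, -0.7, 0, 0.7, 0.1],
    [0, 0, 0, 0, 0, 0, 0.1],
    [0, 0, 0, 0, 0, 0, 0.1],
    [0, 0, 0, 0, 0, 0, 0.1],
    [0, 0, 0, 0, 0, 0, 0.1],
    [0, 0, 0, 0, 0, 0, 0.1],
  ],
)

```text
time_s: 18.7
ee_pos: [555.5, 16.0, 96.7]
ee_rot: [-179.8, -45.2, 60.1]
force: [-0.4, -0.3, -1.0]
gripper_width: 25.2
gripper_force: 25.0
```

>>> step_arm(
  steps=[
    [0, 0, 0, -0.7, 0, 0.7, 0.1],
    [0, 0, 0, 0, 0, 0, 0.1],
    [0, 0, 0, -0.7, 0, 0.7, 0.1],
    [0, 0, 0, 0, 0, 0, 0.1],
    [0, 0, 0, -0.7, 0, 0.7, 0.1],
    [0, 0, 0, 0, 0, 0, 0.1],
    [0, 0, 0, 0, 0, 0, 0.1],
    [0, 0, 0, 0, 0, 0, 0.1],
  ],
)

```text
time_s: 19.7
ee_pos: [555.7, 15.8, 93.8]
ee_rot: [-179.8, -45.2, 60.1]
force: [1.2, -2.6, 1.2]
gripper_width: 25.3
gripper_force: 25.0
```

>>> step_arm(
  steps=[
    [0, 0, 0, -0.7, 0, 0.7, 0.1],
    [0, 0, 0, 0, 0, 0, 0.1],
    [0, 0, 0, -0.7, 0, 0.7, 0.1],
    [0, 0, 0, 0, 0, 0, 0.1],
    [0, 0, 0, 0, 0, 0, 0.1],
    [0, 0, 0, 0, 0, 0, 0.1],
    [0, 0, 0, 0, 0, 0, 0.1],
    [0, 0, 0, 0, 0, 0, 0.1],
  ],
)

```text
time_s: 20.7
ee_pos: [555.6, 15.9, 91.8]
ee_rot: [-179.8, -45.2, 60.1]
force: [1.4, -3.2, 2.9]
gripper_width: 25.3
gripper_force: 25.0
```

>>> step_arm(
  steps=[
    [0, 0, 0, -0.6, 1.2, -0.6, 0.1],
    [0, 0, 0, 0, 0, 0, 0.1],
    [0, 0, 0, 0, 0, 0, 0.1],
    [0, 0, 0, 0, 0, 0, 0.1],
    [0, 0, 0, 0, 0, 0, 0.1],
    [0, 0, 0, 0, 0, 0, 0.1],
    [0, 0, 0, 0, 0, 0, 0.1],
    [0, 0, 0, 0, 0, 0, 0.1],
  ],
)

```text
time_s: 21.7
ee_pos: [555.7, 15.0, 91.7]
ee_rot: [-179.7, -45.2, 60.0]
force: [-0.8, -0.1, 3.2]
gripper_width: 25.6
gripper_force: 24.9
```

Run:
```python
from h import *
for i in range(6):
    s=state();print(s["ee_pos"].round(2),s["force"].round(2),s["torque"].round(2));grab_frame("side")
```

```text
[555.67  15.03  91.66] [-0.84 -0.07  3.21] [0.06 0.1  0.12]
[555.7   15.02  91.68] [-1.    1.36  2.85] [0.14 0.07 0.17]
[555.74  14.98  91.68] [-0.94  2.11  3.11] [0.13 0.11 0.2 ]
[555.79  14.96  91.67] [-1.06  1.24  2.64] [0.1  0.18 0.2 ]
[555.82  14.88  91.67] [-1.38  1.35  2.73] [0.18 0.21 0.2 ]
[555.87  14.84  91.66] [-0.15  1.7   2.58] [0.12 0.19 0.13]
```

>>> step_arm(
  steps=[
    [0, 0, 0, -0.7, -0.3, 0.7, 0.1],
    [0, 0, 0, 0, 0, 0, 0.1],
    [0, 0, 0, -0.7, 0, 0.7, 0.1],
    [0, 0, 0, 0, 0, 0, 0.1],
    [0, 0, 0, 0, 0, 0, 0.1],
    [0, 0, 0, 0, 0, 0, 0.1],
    [0, 0, 0, 0, 0, 0, 0.1],
    [0, 0, 0, 0, 0, 0, 0.1],
  ],
)

```text
time_s: 23.0
ee_pos: [555.9, 14.8, 89.8]
ee_rot: [-179.8, -45.2, 60.1]
force: [-0.6, 0.8, 3.6]
gripper_width: 25.3
gripper_force: 25.0
```

```bash
cat > r.py <<'E'
from h import *
F=[];Z=[]
for i in range(8):
    s=state();F.append(s["force"]);Z.append(s["ee_pos"]);f=grab_frame("side")
print(np.mean(Z,0).round(2),np.mean(F,0).round(2),s["gripper_width"])
def rim(f):
    g=f["image"].max(2)[140:190,286:298].astype(float).mean(1); return g.round(0)
d=pickle.load(open('side0.pkl','rb'));print(rim(d)[10:50]);print(rim(f)[10:50])
E
python3 r.py
```

```text
[555.88  14.83  89.8 ] [-0.15  0.48  3.36] 25.044818477833534
[160. 158. 158. 156. 152. 139. 110.  69.  40.  34.  33.  33.  33.  29.
  26.  24.  24.  26.  31.  42.  62.  79.  86.  80.  65.  49.  50.  80.
 118. 143. 154. 162. 168. 165. 151. 132. 111. 109. 134. 160.]
[121. 115. 111. 113. 120. 132. 139. 139. 135. 131. 124. 108.  86.  67.
  49.  33.  25.  24.  24.  25.  32.  51.  70.  75.  63.  49.  50.  80.
 118. 143. 154. 162. 168. 165. 151. 132. 112. 109. 135. 160.]
```

>>> step_arm(
  steps=[
    [0, 0, 0, -0.7, 0, 0.7, 0.1],
    [0, 0, 0, 0, 0, 0, 0.1],
    [0, 0, 0, -0.7, 0, 0.7, 0.1],
    [0, 0, 0, 0, 0, 0, 0.1],
    [0, 0, 0, 0, 0, 0, 0.1],
    [0, 0, 0, 0, 0, 0, 0.1],
    [0, 0, 0, 0, 0, 0, 0.1],
    [0, 0, 0, 0, 0, 0, 0.1],
  ],
)

```text
time_s: 24.4
ee_pos: [555.8, 14.9, 87.8]
ee_rot: [-179.8, -45.2, 60.1]
force: [0.6, -0.0, 4.1]
gripper_width: 24.9
gripper_force: 25.0
```

```bash
python3 r.py
```

```text
[555.86  14.85  87.81] [0.41 0.21 4.56] 25.57816325410961
[160. 158. 158. 156. 152. 139. 110.  69.  40.  34.  33.  33.  33.  29.
  26.  24.  24.  26.  31.  42.  62.  79.  86.  80.  65.  49.  50.  80.
 118. 143. 154. 162. 168. 165. 151. 132. 111. 109. 134. 160.]
[126. 119. 113. 110. 113. 122. 133. 139. 138. 134. 130. 120. 104.  83.
  64.  45.  30.  24.  24.  23.  26.  36.  54.  64.  59.  48.  50.  80.
 118. 143. 154. 162. 168. 165. 151. 132. 111. 109. 135. 161.]
```

>>> step_arm(
  steps=[
    [0, 0, 0, -0.4, 0, 0.4, 0.1],
    [0, 0, 0, 0, 0, 0, 0.1],
    [0, 0, 0, 0, 0, 0, 0.1],
    [0, 0, 0, 0, 0, 0, 0.1],
    [0, 0, 0, 0, 0, 0, 0.1],
    [0, 0, 0, 0, 0, 0, 0.1],
    [0, 0, 0, 0, 0, 0, 0.1],
    [0, 0, 0, 0, 0, 0, 0.1],
  ],
)

```text
time_s: 25.8
ee_pos: [555.9, 14.8, 87.2]
ee_rot: [-179.8, -45.2, 60.1]
force: [0.2, -0.8, 4.7]
gripper_width: 25.2
gripper_force: 25.0
```

```bash
python3 r.py | head -1
python3 - <<'E'
from h import *
t0=pickle.load(open('top0.pkl','rb'))["image"];s0=pickle.load(open('side0.pkl','rb'))["image"]
t=grab_frame("top")["image"];d=grab_frame("side")["image"]
dd=lambda a,b,u,v,w=10:np.abs(a[v-w:v+w,u-w:u+w].astype(int)-b[v-w:v+w,u-w:u+w]).mean().round(1)
print('small',dd(t,t0,205,167),'obj',dd(t,t0,278,122),'dish',dd(t,t0,327,107))
# bottle axis in side view: bright label columns per row above the cup
g=d.astype(int)
for v in range(120,160,5): r=g[v,270:320];print(v,r.max(1).tolist()[8:36])
print(job_done())
E
```

```text
[555.83  14.87  87.23] [ 0.88 -0.04  4.94] 25.214610095937896
small 4.7 obj 4.0 dish 4.7
120 [57, 55, 58, 61, 62, 63, 64, 60, 57, 59, 63, 69, 73, 77, 84, 77, 62, 53, 43, 43, 40, 40, 43, 54, 78, 113, 142, 150]
125 [73, 80, 120, 161, 184, 194, 198, 194, 180, 154, 124, 124, 121, 102, 82, 69, 62, 58, 58, 60, 53, 50, 65, 76, 76, 77, 87, 101]
130 [120, 112, 109, 110, 116, 131, 142, 138, 121, 123, 120, 103, 77, 56, 47, 54, 55, 61, 78, 111, 134, 141, 134, 121, 115, 114, 123, 127]
135 [109, 111, 110, 109, 108, 104, 104, 117, 118, 105, 79, 55, 35, 30, 29, 31, 47, 81, 122, 146, 151, 141, 116, 106, 120, 126, 120, 99]
140 [112, 110, 111, 108, 104, 106, 117, 106, 85, 58, 40, 35, 43, 49, 51, 57, 71, 104, 132, 136, 120, 102, 117, 125, 116, 94, 75, 64]
145 [110, 110, 109, 103, 110, 104, 84, 57, 36, 29, 31, 32, 34, 31, 35, 38, 39, 46, 72, 101, 118, 121, 107, 85, 69, 64, 63, 63]
150 [110, 109, 102, 91, 72, 51, 42, 40, 59, 85, 103, 119, 142, 169, 184, 177, 148, 116, 116, 113, 97, 75, 65, 63, 63, 62, 64, 73]
155 [107, 108, 109, 108, 108, 104, 95, 84, 80, 97, 123, 144, 156, 155, 150, 147, 134, 112, 79, 60, 54, 56, 58, 59, 64, 77, 96, 102]
the job is handed in; nothing more can be done
None
```

I turned the bottle upside down for about half a second, righted it and stood it in the mixer cup. The job is handed in with the bottle still gripped (25 N) and the cup held about 5–6 mm down; the grading result was not shown to me.

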